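Clear the slanted stake holder and plug in the square stake

ROBOT

A 6-joint arm with a two-finger parallel gripper is mounted at the origin on the work surface. World frame = base frame: x ahead of the robot, y to its left, z up, the work surface at z = 0. Lengths are in m, angles in rad, forces in N, time in s.
With the tool pointing down it reaches from about 0.3 to 1 m from the base axis. Payload 5.1 kg.
Tool frame: the origin (TCP) lies between the finger pads, 19 mm behind the fingertips; this is the grasp point; z points along the fingers, y is the line along which they close (so a half turn about z gives the same grasp; the last joint's range is limited). The gripper opens to 95 mm and grips with 3 to 60 N. Pads are 20 mm wide; open, the fingers measure 119 mm over their backs; the gripper's body (75 mm by 180 mm) begins 59 mm behind the grasp point.
Start: joints at [-1.261, 0.124, 1.65, -0, 1.367, -0.083], TCP at [0.249, -0.6, 0.233] pointing down, gripper open.
Joint ranges: [-2.61, 2.61], [-1.02, 2.33], [0.03, 2.71], [-1.35, 4.49], [0.32, 2.68], [-2.91, 2.91]. Speed limits (rad/s): [2.57, 2.57, 3.14, 3.14, 3.14, 3.14].

INTERFACE

Orientations are given as a rotation vector (axis times angle).
In Python, from cell import readout, camera, robot gives the robot as it stands.
- The arm moves only by the shell command python3 -m handwheel 'ROWS' [OPENING]. ROWS is JSON, a list of rows, each an object with "offset": the shift along the tool's x, y, z scaled (see below), a list of three; "twist": the turn, a rotation vector about the tool's x, y, z scaled (see below), a list of three. A call has 1 to 12 rows; each row shifts and turns the commanded pose from where the row before left it, along the tool's axes as they then stand; what a row does not reach is not made up. The controller multiplies each number of a shift by 0.8 m and each number of a turn by pi/4 rad. A row lasts 1/8 s, in which the tool goes at most 62.5 mm and 10.7 degrees, less where a joint would pass 70% of its speed; a pose out of reach is approached as far as the arm can. A call with a number of a shift or a turn outside -1 to 1 is refused whole. A call with a gripper value outside its range is refused whole. OPENING is the closure, from -1 (fully open) to 1 (shut), set as the call begins (- or left out, the last holds). The fingers move at their own pace and stop on an object; the grip force is fixed at half the most. Time passes only in rows, so rows that do not move let the fingers close. It gives the time, the measured TCP pose, the force, the opening and the grip force at its end, in the units of the state.
- readout.observe(): the state, without advancing time (a new reading comes with each control period).
- camera(name): name is "scene" or "side" or "wrist"; returns a dict with "color" (400x640x3 uint8, blue, green, red), "mtx" (3x3 intrinsics, pixels), "xyz" and "orientation" of the camera in the world; the wrist camera has in their place "mount" (4x4, takes a point from camera to tool coordinates, whose origin is the TCP and whose axes are the flange's). Camera axes: x right, y down, z forward; pixel columns grow to the right and rows downward; lengths in m; the calibration is good to about 2 mm. A picture is of the moment at which its call begins: read the wrist's pose just before it. There is no depth.
- robot.close_job(): hands the job in; it is judged then, once.
The state is a dict: "time": time; "joint_positions": joint angles; "dq": joint speeds; "joint_efforts": joint torques, N m; "tool_pos": TCP position; "ee_rot": TCP orientation; "force": force on the tool from outside, world axes, zero at the start; "moment": the same for the moment, N m; "opening": finger opening in m; "grasp_force": force on a finger pad.
Only numpy, scipy, OpenCV 4.12 (cv2) and the standard library are available. Lean on these libraries where they do the work, as an engineer would, in place of code of your own. Each camera call takes 0.05 s, during which the arm holds its last target. There are 200 camera calls.

TASK

An offcut of wood lies on the slanted stake holder and covers its square socket: put the offcut in the scrap bin. Then take the square-headed steel stake from the wooden rack and plug its square tang into the slanted socket, keeping hold of it while the tang enters, until it is fully home with its shoulder flat on the iron plate, and let go. Do not knock over the cups or the amber jar, and leave the round stake in its place.

Things in the scene. Friction and masses are not known exactly. Their poses are not given: they have to be found in the camera images.
- holder: Slanted stake holder, fixed to the bench: wooden base 150 x 140 x 16 mm carrying a grey iron plate that leans by 0.50 rad (28.6 degrees). Origin: centre of the base's underside, on the bench. Its z is up; its -x is the low, roughly robot-facing side.
- socket: The grey iron plate of the holder, 110 mm up the slope (its x) by 120 mm across (its y, level) by 42 mm thick (its z, the normal of the slanted face, leaning 0.50 rad from vertical towards the holder's -x). Origin: centre of the plate's underside. A lip 8 mm thick runs across the low edge (x from -63 to -55 mm) and stands 14 mm proud of the slanted face.
- socket_mouth (a point): Centre of the square hole in the middle of the slanted face, on that face (same axes as socket). The hole is 23 mm square, sides along the plate's x and y, 38 mm deep, blind, its edges chamfered 3 mm. The offcut covers it at the start.
- offcut: Wooden offcut, a plain block 70 (its x) x 32 (its y) x 24 mm (its z), about 35 g. Origin: centre of its underside. It starts lying on the slanted plate over the hole, long side up the slope, its end against the lip, its axes parallel to the plate's.
- offcut_center (a point): Centre of the offcut.
- bin: Scrap bin, fixed: an open wooden box 150 x 150 x 65 mm high outside, walls and floor 8 mm, two small chips fixed to its floor. Origin: centre of its underside.
- rack: Wooden rack, fixed: block 80 (x) x 180 (y) x 50 mm (z) with two upright square holes 26 mm wide, 42 mm deep, at y = +50 and -50 mm. The two stakes stand in them, either in either. Origin: centre of its underside.
- stake: Square-headed steel stake, about 0.4 kg: square head 32 x 32 mm, 42 mm high with a low domed cap (top 80 mm above the tip), on a square tang 20 x 20 mm, 34 mm long, whose last 3 mm step in to 14 mm square. Head and tang sides are parallel to its x and y. Origin: centre of the tang's tip; z along the stake towards the head. It starts upright in the rack, the head's shoulder on the rack's top.
- stake_shoulder (a point): On the stake's axis at the underside of the head (34 mm above the tip); lies on socket_mouth when the stake is fully home.
- stake_grip (a point): On the stake's axis 22 mm above the shoulder: a good height for the TCP.
- round_stake: The other stake in the rack: round domed head 42 mm across, round tang 20 mm. Not to be disturbed. Origin: centre of its tang's tip.
- tumbler: Silver cup 68 mm across, 85 mm high, bystander. Origin: centre of its foot.
- beaker: Small silver cup 60 mm across, 60 mm high, bystander. Origin: centre of its foot.
- goblet: Silver stemmed cup 58 mm across, 68 mm high, bystander. Origin: centre of its foot.
- pickle_jar: Amber glass jar 60 mm across, 80 mm high, bystander. Origin: centre of its foot.
Things that resemble listed ones, but are neither listed nor needed, are in the scene too. Several things have the shape of the offcut; the one meant has the colours described above. Leave any black look-alike of the bin alone.

How it is judged:
By the outcome, as a careful person would: the job done as asked, in the order asked, and still so for the second after the job is handed in, with the robot touching nothing.
It also fails if it takes over 64 s, if anything falls off the work surface, if the arm or the gripper's body presses on something with over 40 N, if the wrist force passes 120 N, or if a joint passes its speed limit or range.

## Working session

There is one attempt and no reset: what is moved stays moved. The work goes in short steps, Python scripts to look and compute and a shell command to move; the robot and the scene stay as the last step left them, time stands still between calls to the robot, and variables do not carry over. Pictures are saved under pics/ and viewed, at most 10 in all, crops included, and the job is handed in when it is done.

```bash
ls; mkdir -p pics; python3 - <<'E'
from cell import readout, camera, robot
import cv2, numpy as np
s=readout.observe(); print({k:np.round(v,3).tolist() for k,v in s.items()})
for n in ("scene","side"):
    c=camera(n); cv2.imwrite(f"pics/{n}0.png",c["color"]); print(n,np.round(c["mtx"],1).tolist(),c["xyz"],c["orientation"])
    np.savez(f"{n}0.npz",**c)
c=camera("wrist"); print(c["mount"],c["mtx"])
E
```

```text
pics
{'time': 0.0, 'joint_positions': [-1.261, 0.124, 1.652, -0.0, 1.368, -0.083], 'dq': [-0.002, 0.001, -0.001, -0.001, -0.001, -0.001], 'joint_efforts': [-0.001, -41.76, -35.993, 0.077, 0.049, -0.0], 'tool_pos': [0.249, -0.6, 0.232], 'ee_rot': [-3.079, -0.613, 0.0], 'force': [0.31, 0.853, 0.269], 'moment': [-0.054, -0.017, -0.035], 'grasp_force': 0.0, 'opening': 0.095}
scene [[444.0, 0.0, 325.0], [0.0, 444.0, 197.1], [0.0, 0.0, 1.0]] [1.60432368 0.21533386 0.97148197] [-1.52308678 -1.91024712  0.89569249]
side [[440.9, 0.0, 321.4], [0.0, 440.9, 199.6], [0.0, 0.0, 1.0]] [0.13863375 0.83075281 0.75426021] [-0.62666364  2.54681471 -1.33338631]
[[ 2.85331129e-04 -9.69374829e-01 -2.45585747e-01  6.84607005e-02]
 [ 9.99999842e-01  3.95696598e-04 -4.00052689e-04  4.91717035e-04]
 [ 4.84978452e-04 -2.45585594e-01  9.69374789e-01 -1.50458077e-01]
 [ 0.00000000e+00  0.00000000e+00  0.00000000e+00  1.00000000e+00]] [[310.54050659   0.         315.38086625]
 [  0.         310.54050659 197.29851502]
 [  0.           0.           1.        ]]
```

View pics/scene0.png

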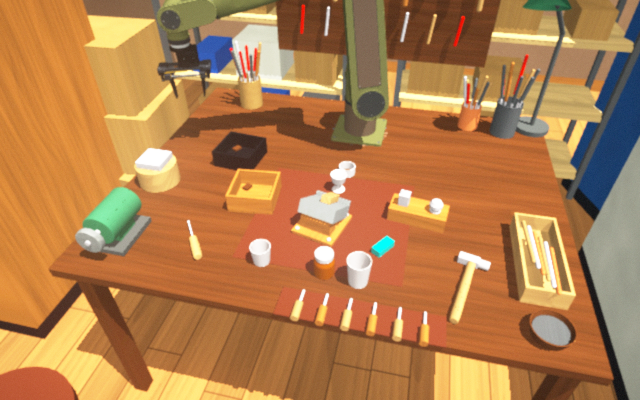

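View pics/side0.png

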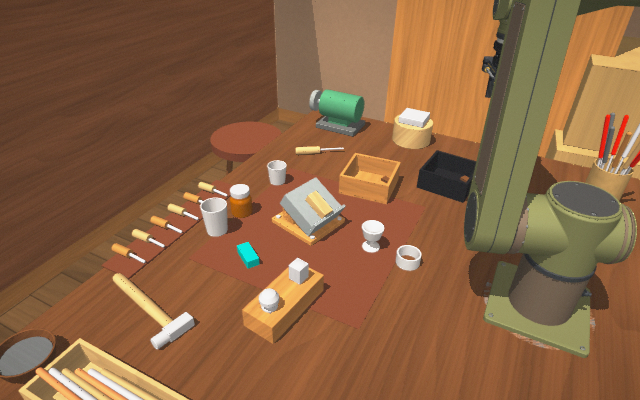

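Scene view: the offcut is the wooden block on the grey plate at (329,199). The cyan block at (383,246) has the same shape but the wrong colour and place. The wooden bin is at (254,191), and the black look-alike at (240,150) stays untouched. In the rack (419,207), the square stake is at (405,198) and the round one at (436,206). In the side view these are: offcut (319,205), bin (370,178), square stake (298,270), round stake (269,298). I'll confirm this in one enlarged crop.

```bash
python3 - <<'E'
import cv2,numpy as np
a=cv2.imread("pics/scene0.png")[160:240,295:455]; b=cv2.imread("pics/side0.png")[170:340,240:400]
a=cv2.resize(a,None,fx=5,fy=5,interpolation=cv2.INTER_CUBIC)[:, :800]
b1=cv2.imread("pics/side0.png")[170:245,265:350]; b2=cv2.imread("pics/side0.png")[255:340,240:330]
b1=cv2.resize(b1,(400,200*0+353))[:200*1+0] if 0 else cv2.resize(b1,(226,200),interpolation=cv2.INTER_CUBIC)
b2=cv2.resize(b2,(212,200),interpolation=cv2.INTER_CUBIC)
b3=np.zeros((200,362,3),np.uint8)
cv2.imwrite("pics/crop1.png",np.vstack([a,np.hstack([b1,b2,b3])]))
E
```

```text
(no output)
```

View pics/crop1.png

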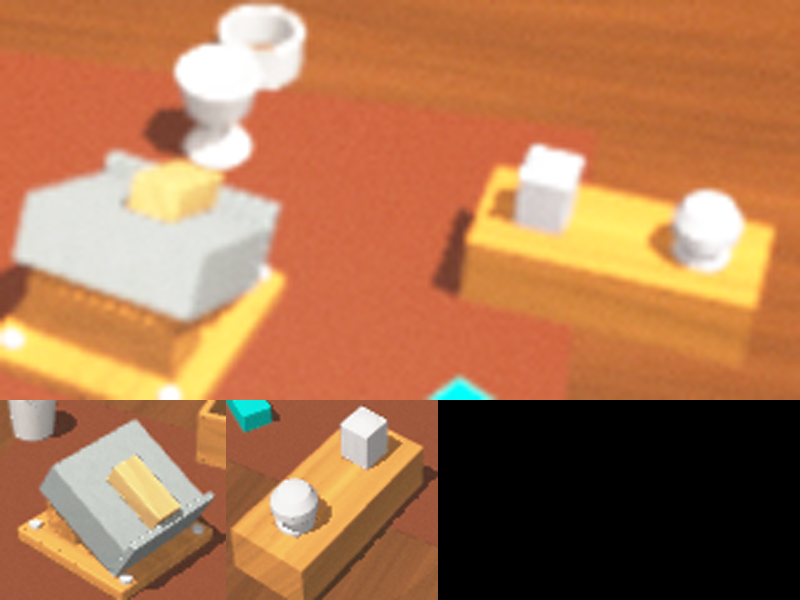

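The crop confirms both: the pale wooden block on the grey plate is the offcut, and the square white-grey head (scene (405,198)) is the stake, with the round domed head on the +y side. Next I triangulate coarse positions from both views.

```bash
cat > h.py <<'E'
import numpy as np, cv2
from scipy.spatial.transform import Rotation as R
from cell import readout, camera, robot
def cam(n):
    c=np.load(f"{n}0.npz"); return c["mtx"],c["xyz"],R.from_rotvec(c["orientation"]).as_matrix()
def wcam():
    s=readout.observe(); c=camera("wrist"); T=np.eye(4); T[:3,:3]=R.from_rotvec(s["ee_rot"]).as_matrix(); T[:3,3]=s["tool_pos"]
    M=T@c["mount"]; return c["color"],(c["mtx"],M[:3,3],M[:3,:3])
def ray(C,p):
    d=C[2]@np.linalg.inv(C[0])@np.array([p[0],p[1],1.]); return C[1],d/np.linalg.norm(d)
def onz(C,p,z):
    o,d=ray(C,p); return o+d*(z-o[2])/d[2]
def onplane(C,p,q,n):
    o,d=ray(C,p); return o+d*((q-o)@n)/(d@n)
def proj(C,X):
    v=C[0]@(C[2].T@(np.asarray(X)-C[1])); return v[:2]/v[2]
def tri(C1,p1,C2,p2):
    (o1,d1),(o2,d2)=ray(C1,p1),ray(C2,p2)
    t=np.linalg.lstsq(np.c_[d1,-d2],o2-o1,rcond=None)[0]
    a,b=o1+t[0]*d1,o2+t[1]*d2; return (a+b)/2,np.linalg.norm(a-b)
def goal(pos,rot):
    """shift and turn in tool units from the measured pose to pos,rot (matrix)"""
    s=readout.observe(); M=R.from_rotvec(s["ee_rot"]).as_matrix()
    print("offset",np.round(M.T@(np.asarray(pos)-s["tool_pos"])/0.8,4),"twist",np.round(R.from_matrix(M.T@rot).as_rotvec()/(np.pi/4),3))
E
python3 - <<'E'
from h import *
A,B=cam("scene"),cam("side")
P={"plate hi+y":((337,210),(284.5,195.2)),"plate hi-y":((300,198.4),(316.5,178.3)),
"rack +y+x":((446.4,220),(242.5,313.2)),"rack +y-x":((450,205.6),(272.3,328)),"rack -y-x":((394.6,193.6),(324,274)),
"stake top":((405,193),(298.5,264)),"round top":((436.5,201),(269,295)),"goblet":((339,174),(372,227)),"beaker":((260,246),(277,165)),"tumbler":((358,258),(215,205)),"jar":((324,253),(239,191)),"bowl":((347,166),(408,250))}
for k,(a,b) in P.items(): print(k,*[np.round(v,3) for v in tri(A,a,B,b)])
for z,m in ((.065,((231,184),(241,171),(281,176),(277,194))),): print("bin rim",[np.round(onz(A,p,z),3).tolist() for p in m])
print("bin side",[np.round(onz(B,p,.065),3).tolist() for p in ((341,178),(352,157),(400,166),(391,185))])
E
```

```text
plate hi+y [0.638 0.034 0.11 ] 0.001
plate hi-y [ 0.607 -0.086  0.105] 0.001
rack +y+x [0.542 0.36  0.049] 0.003
rack +y-x [0.469 0.368 0.05 ] 0.003
rack -y-x [0.447 0.188 0.05 ] 0.005
stake top [0.491 0.223 0.091] 0.001
round top [0.502 0.322 0.085] 0.001
goblet [ 0.407 -0.005  0.067] 0.001
beaker [ 0.783 -0.158  0.059] 0.001
tumbler [0.791 0.125 0.085] 0.003
jar [0.785 0.03  0.075] 0.004
bowl [0.308 0.004 0.035] 0.005
bin rim [[0.54, -0.343, 0.065], [0.464, -0.337, 0.065], [0.46, -0.195, 0.065], [0.556, -0.179, 0.065]]
bin side [[0.574, -0.178, 0.065], [0.596, -0.308, 0.065], [0.444, -0.329, 0.065], [0.432, -0.213, 0.065]]
```

```bash
cat >> h.py <<'E'
def plateR(yaw,lean=.5):
    """tool rotation for working square to the plate: x up the slope, z into it"""
    P=R.from_euler("ZY",[yaw,-lean]).as_matrix(); return P, P@np.diag([1.,-1,-1])
E
python3 - <<'E'
from h import *
P,T=plateR(-.25); print(P.round(3)); f=np.array([.576,-.014,.0813]); goal(f+P[:,2]*.12,T)
E
```

```text
[[ 0.85   0.247 -0.465]
 [-0.217  0.969  0.119]
 [ 0.479 -0.     0.878]]
offset [ 0.6009 -0.5631  0.0583] twist [-0.207  0.615  0.801]
```

```bash
python3 -m handwheel '[{"offset":[0.05,-0.047,0.0],"twist":[0,0,0]},{"offset":[0.05,-0.047,0.0],"twist":[0,0,0]},{"offset":[0.05,-0.047,0.0],"twist":[0,0,0]},{"offset":[0.05,-0.047,0.0],"twist":[0,0,0]},{"offset":[0.05,-0.047,0.0],"twist":[0,0,0]},{"offset":[0.05,-0.047,0.0],"twist":[0,0,0]},{"offset":[0.05,-0.047,0.0],"twist":[0,0,0]},{"offset":[0.05,-0.047,0.0],"twist":[0,0,0]},{"offset":[0.05,-0.047,0.0],"twist":[0,0,0]},{"offset":[0.05,-0.047,0.0],"twist":[0,0,0]},{"offset":[0.05,-0.047,0.0],"twist":[0,0,0]},{"offset":[0.05,-0.047,0.0],"twist":[0,0,0]}]' -1; python3 -m handwheel '[{"offset":[0,0,0],"twist":[-0.0345,0.1025,0.1335]},{"offset":[0,0,0],"twist":[-0.0345,0.1025,0.1335]},{"offset":[0,0,0],"twist":[-0.0345,0.1025,0.1335]},{"offset":[0,0,0],"twist":[-0.0345,0.1025,0.1335]},{"offset":[0,0,0],"twist":[-0.0345,0.1025,0.1335]},{"offset":[0,0,0],"twist":[-0.0345,0.1025,0.1335]},{"offset":[0,0,0],"twist":[0,0,0]},{"offset":[0,0,0],"twist":[0,0,0]}]'
python3 - <<'E'
from h import *
P,T=plateR(-.25); f=np.array([.576,-.014,.0813]); goal(f+P[:,2]*.12,T)
im,C=wcam(); cv2.imwrite("pics/w1.png",im); np.savez("w1.npz",m=C[0],o=C[1],r=C[2]); print(readout.observe()["joint_positions"])
E
```

```text
time: 1.65
tool_pos: [0.5198, 0.0019, 0.2333]
ee_rot: [3.081, 0.613, 0.0]
force: [0.5, -0.6, -0.6]
opening: 0.0951
grasp_force: 0.0
time: 2.65
tool_pos: [0.5197, 0.0001, 0.2337]
ee_rot: [2.961, -0.37, 0.756]
force: [-0.5, -0.1, 0.2]
opening: 0.0952
grasp_force: 0.0
offset [-0.0276 -0.0005  0.052 ] twist [ 0.002 -0.     0.002]
[-0.05316451 -0.46954972  2.22282054 -0.12189943  0.89966909  1.81868581]
```

View pics/w1.png

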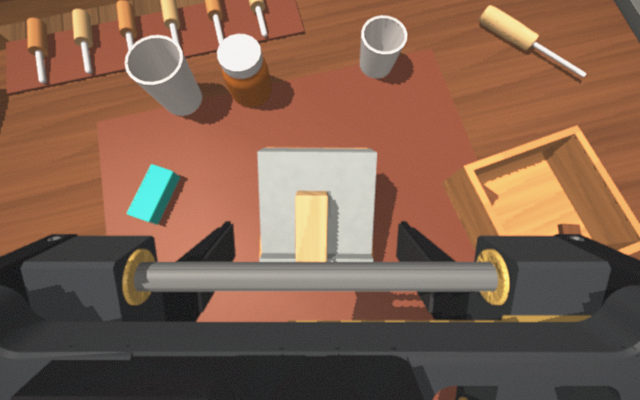

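The wrist view is square to the plate: the grey plate spans (258,149) to (377,262), and the offcut lies at columns 296–327, rows 192–262. The bin interior is at upper right, with rim corners near (578,130) and (470,165). I'll fit those edges numerically.

```bash
python3 - <<'E'
from h import *
w=np.load("w1.npz"); C=(w["m"],w["o"],w["r"]); A,B=cam("scene"),cam("side")
im=cv2.imread("pics/w1.png"); h=cv2.cvtColor(im,cv2.COLOR_BGR2HSV)
roi=np.zeros(h.shape[:2],np.uint8); roi[140:262,245:390]=1
g=((h[...,1]<45)&(h[...,2]>120)&(roi>0)); o=((h[...,1]>60)&(h[...,0]>12)&(h[...,0]<32)&(h[...,2]>170)&(roi>0))
def edge(m,rows): 
    L=[np.where(m[r])[0].min() for r in rows]; Rr=[np.where(m[r])[0].max()+1 for r in rows]
    return np.polyfit(rows,L,1),np.polyfit(rows,Rr,1)
gl,gr=edge(g,range(160,245)); print("plate L,R cols at 155,240",[np.round(np.polyval(e,[155,240]),1) for e in (gl,gr)])
print("rows top of plate",[np.where(g[:,c])[0].min() for c in (265,290,315,340,370)], "offcut rows",np.where(o[:,312])[0].min())
ol,orr=edge(o,range(200,230)); print("offcut",[np.round(np.polyval(e,[200,230]),1) for e in (ol,orr)])
# plane offset from plate width, using the central row 200
P,_=plateR(-.25); n=P[:,2]
L,Rg=[(np.polyval(e,200)-.5,199.5) for e in (gl,gr)]
f0=np.array([.576,-.014,.0813])
d=lambda s:np.linalg.norm(onplane(C,L,f0+s*n,n)-onplane(C,Rg,f0+s*n,n))
from scipy.optimize import brentq
s=brentq(lambda s:d(s)-.120,-.05,.05); q=f0+s*n; print("face shift",s)
a,b=onplane(C,L,q,n),onplane(C,Rg,q,n); t=onplane(C,(317,149),q,n)
loc=lambda X:P.T@(X-q)
print("edges y",loc(a)[1],loc(b)[1],"hi x",loc(t)[0],"lip top row262 x",loc(onplane(C,(317,262),q,n))[0])
print("tri +y hi (wrist/side, wrist/scene)",tri(C,(258,149),B,(284.5,195.2)),tri(C,(258,149),A,(337,210)),"-y",tri(C,(377,149),B,(316.5,178.3)),tri(C,(377,149),A,(300,198.4)))
qo=q+.024*n; print("offcut y",[loc(onplane(C,(np.polyval(e,200)-.5,200),qo,n)).round(4) for e in (ol,orr)])
E
```

```text
plate L,R cols at 155,240 [array([257.7, 261.2]), array([376.9, 372.5])]
rows top of plate [np.int64(148), np.int64(149), np.int64(149), np.int64(149), np.int64(149)] offcut rows 191
offcut [array([295., 295.]), array([328.3, 327. ])]
face shift -0.0013509396393838122
edges y 0.057802590577126826 -0.062197242021002845 hi x 0.060978864740228324 lip top row262 x -0.062322196593066176
tri +y hi (wrist/side, wrist/scene) (array([0.64309272, 0.02758015, 0.10540878]), np.float64(0.0020730083385061614)) (array([0.6409838 , 0.03124752, 0.11079173]), np.float64(0.007883584790838052)) -y (array([ 0.61335584, -0.09135259,  0.1009439 ]), np.float64(0.005554650629113067)) (array([ 0.61250196, -0.08629811,  0.11049757]), np.float64(0.0027237540435606513))
offcut y [array([0.0144, 0.0192, 0.024 ]), array([ 0.0145, -0.0129,  0.024 ])]
```

```bash
cat >> h.py <<'E'
PL,TL=plateR(-.25)
MOUTH=np.array([.576,-.014,.0813])+PL@np.array([.006,-.0022,-.00135])
E
python3 - <<'E'
from h import *
print(MOUTH)
g=MOUTH+PL@np.array([-.020,.0053,.025]); goal(g,TL); goal(g+PL[:,2]*.06,TL)
E
```

```text
[ 0.58118462 -0.01759444  0.08299182]
offset [-0.0456 -0.0046  0.1724] twist [ 0.002 -0.001  0.002]
offset [-0.0456 -0.0045  0.0974] twist [ 0.002 -0.001  0.002]
```

```bash
python3 -m handwheel '[{"offset":[-0.023,-0.0023,0.04],"twist":[0,0,0]},{"offset":[-0.0226,-0.0023,0.04],"twist":[0,0,0]},{"offset":[0,0,0.04],"twist":[0,0,0]},{"offset":[0,0,0.03],"twist":[0,0,0]},{"offset":[0,0,0.022],"twist":[0,0,0]},{"offset":[0,0,0],"twist":[0,0,0]},{"offset":[0,0,0],"twist":[0,0,0]}]'
python3 - <<'E'
from h import *
goal(MOUTH+PL@np.array([-.020,.0053,.025]),TL)
E
python3 -m handwheel '[{"offset":[0,0,0],"twist":[0,0,0]},{"offset":[0,0,0],"twist":[0,0,0]},{"offset":[0,0,0],"twist":[0,0,0]},{"offset":[0,0,0],"twist":[0,0,0]},{"offset":[0,0,0],"twist":[0,0,0]},{"offset":[0,0,0],"twist":[0,0,0]}]' 1
```

```text
time: 3.58
tool_pos: [0.5539, -0.0052, 0.096]
ee_rot: [2.96, -0.372, 0.758]
force: [-0.1, -0.8, 0.0]
opening: 0.095
grasp_force: 0.0
offset [-0.0005 -0.      0.0007] twist [ 0.002 -0.002  0.   ]
time: 4.32
tool_pos: [0.5534, -0.005, 0.0952]
ee_rot: [2.96, -0.372, 0.757]
force: [-0.8, 0.4, 0.6]
opening: 0.0405
grasp_force: 0.0
```

```bash
python3 -m handwheel '[{"offset":[0,0,0],"twist":[0,0,0]},{"offset":[0,0,0],"twist":[0,0,0]},{"offset":[0,0,0],"twist":[0,0,0]},{"offset":[0,0,0],"twist":[0,0,0]}]' 1; python3 -m handwheel '[{"offset":[0,0,-0.03],"twist":[0,0,0]},{"offset":[0,0,-0.05],"twist":[0,0,0]},{"offset":[0,0,-0.06],"twist":[0,0,0]},{"offset":[0,0,-0.04],"twist":[0,0,0]},{"offset":[0,0,0],"twist":[0,0,0]}]'
python3 - <<'E'
from h import *
A,B=cam("scene"),cam("side")
w=np.load("w1.npz"); C=(w["m"],w["o"],w["r"])
print("bin rim wrist",[np.round(onz(C,p,.065),3).tolist() for p in ((467,163),(578,129))])
im,C=wcam(); cv2.imwrite("pics/w2.png",im); np.savez("w2.npz",m=C[0],o=C[1],r=C[2]); c=camera("scene")["color"]; d=camera("side")["color"]
print(cv2.absdiff(c,cv2.imread("pics/scene0.png"))[0,0])
f=lambda x:cv2.resize(x,(400,300))
cv2.imwrite("pics/v2.png",np.vstack([np.hstack([f(im),f(c[140:290,200:400])]),np.hstack([f(c[150:225,210:310]),f(d[130:220,330:450])])]))
E
```

```text
time: 4.82
tool_pos: [0.5534, -0.005, 0.0952]
ee_rot: [2.96, -0.372, 0.757]
force: [-0.5, 0.8, -0.5]
opening: 0.0318
grasp_force: 30.0
time: 5.45
tool_pos: [0.4875, 0.0125, 0.2251]
ee_rot: [2.959, -0.372, 0.767]
force: [1.1, 0.3, -0.7]
opening: 0.0319
grasp_force: 30.0
bin rim wrist [[0.588, -0.197, 0.065], [0.595, -0.339, 0.065]]
[10  4  5]
```

View pics/v2.png

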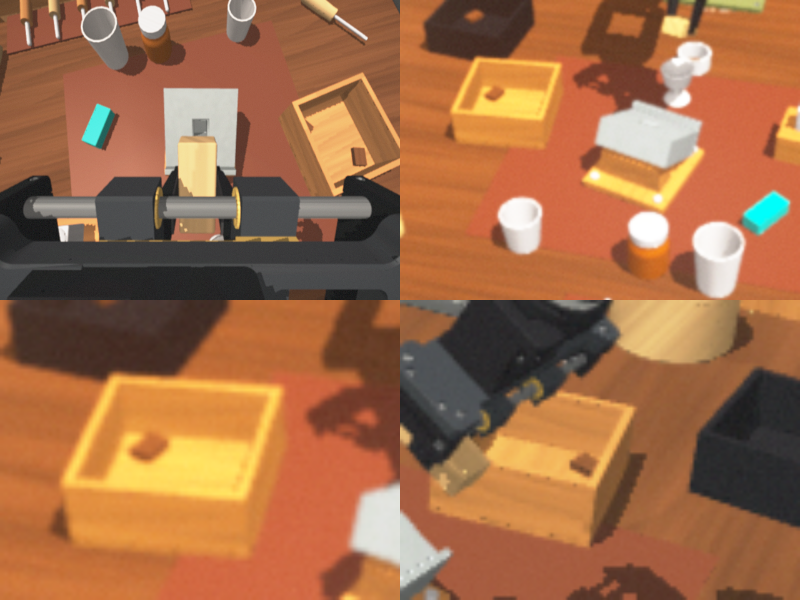

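The offcut is held and the square hole shows at wrist pixel (320,169). The wooden bin's rim corners in the scene view are (238,169), (280,172), (271,199), (226,195).

```bash
python3 - <<'E'
from h import *
A,B=cam("scene"),cam("side")
p=np.array([onz(A,q,.065) for q in ((238,168.7),(280.5,172),(271,198.7),(226,195.5))]); print(p.round(3),p.mean(0).round(3))
w=np.load("w2.npz"); C=(w["m"],w["o"],w["r"]); print("hole cols/rows px pred",proj(C,MOUTH))
print([np.round(onz(C,q,.065),3).tolist() for q in ((453,144),(603,100))])
T=R.from_euler("Z",-.1).as_matrix()@np.diag([1.,-1,-1]); c=np.array([.516,-.268,.2])
goal(c,T)
E
```

```text
[[ 0.454 -0.352  0.065]
 [ 0.439 -0.203  0.065]
 [ 0.583 -0.19   0.065]
 [ 0.6   -0.336  0.065]] [ 0.519 -0.271  0.065]
hole cols/rows px pred [320.71503597 169.36721628]
[[0.58, -0.172, 0.065], [0.589, -0.364, 0.065]]
offset [0.0962 0.33   0.081 ] twist [ 0.05  -0.633 -0.187]
```

```bash
python3 - <<'E'
from h import *
T=R.from_euler("Z",.09).as_matrix()@np.diag([1.,-1,-1]); goal([.519,-.27,.2],T)
E
```

```text
offset [0.0999 0.3315 0.0831] twist [ 0.111 -0.628 -0.424]
```

```bash
python3 -m handwheel '[{"offset":[0.0166,0.0552,0.0138],"twist":[0,0,0]},{"offset":[0.0166,0.0552,0.0138],"twist":[0,0,0]},{"offset":[0.0166,0.0552,0.0138],"twist":[0,0,0]},{"offset":[0.0166,0.0552,0.0138],"twist":[0,0,0]},{"offset":[0.0166,0.0552,0.0138],"twist":[0,0,0]},{"offset":[0.0166,0.0552,0.0138],"twist":[0,0,0]},{"offset":[0,0,0],"twist":[0.028,-0.157,-0.106]},{"offset":[0,0,0],"twist":[0.028,-0.157,-0.106]},{"offset":[0,0,0],"twist":[0.028,-0.157,-0.106]},{"offset":[0,0,0],"twist":[0.028,-0.157,-0.106]},{"offset":[0,0,0],"twist":[0,0,0]}]'
python3 - <<'E'
from h import *
T=R.from_euler("Z",.09).as_matrix()@np.diag([1.,-1,-1]); goal([.519,-.27,.045],T)
E
```

```text
time: 6.98
tool_pos: [0.52, -0.2697, 0.1991]
ee_rot: [-3.135, -0.142, 0.0]
force: [0.1, -0.1, -0.5]
opening: 0.0317
grasp_force: 30.0
offset [-0.0013  0.0009  0.1926] twist [-0.004 -0.     0.001]
```

```bash
python3 -m handwheel '[{"offset":[0,0,0.05],"twist":[0,0,0]},{"offset":[0,0,0.05],"twist":[0,0,0]},{"offset":[0,0,0.05],"twist":[0,0,0]},{"offset":[0,0,0.03],"twist":[0,0,0]},{"offset":[0,0,0.012],"twist":[0,0,0]},{"offset":[0,0,0],"twist":[0,0,0]}]'
python3 -m handwheel '[{"offset":[0,0,0],"twist":[0,0,0]},{"offset":[0,0,0],"twist":[0,0,0]},{"offset":[0,0,0],"twist":[0,0,0]},{"offset":[0,0,0],"twist":[0,0,0]}]' -0.26
python3 -m handwheel '[{"offset":[0,0,-0.03],"twist":[0,0,0]},{"offset":[0,0,-0.06],"twist":[0,0,0]},{"offset":[0,0,-0.06],"twist":[0,0,0]},{"offset":[0,0,-0.06],"twist":[0,0,0]},{"offset":[0,0,0],"twist":[0,0,0]}]'
python3 - <<'E'
from h import *
# approach above the rack, for its picture: yaw -.12
T=R.from_euler("Z",-.12).as_matrix()@np.diag([1.,-1,-1]); goal([.49,.22,.21],T)
E
```

```text
time: 7.72
tool_pos: [0.5189, -0.2692, 0.0476]
ee_rot: [-3.137, -0.141, -0.003]
force: [-0.2, 0.0, 0.7]
opening: 0.0316
grasp_force: 30.0
time: 8.22
tool_pos: [0.52, -0.2696, 0.049]
ee_rot: [-3.138, -0.142, -0.005]
force: [0.4, -0.5, 0.5]
opening: 0.059
grasp_force: 0.0
time: 8.85
tool_pos: [0.5217, -0.2711, 0.2226]
ee_rot: [3.133, 0.142, 0.018]
force: [0.8, -0.1, 0.3]
opening: 0.0596
grasp_force: 0.0
offset [ 0.0159 -0.615   0.0124] twist [ 0.006 -0.015  0.268]
```

```bash
python3 -m handwheel '[{"offset":[-0.007,-0.056,0],"twist":[0,0,0]},{"offset":[-0.007,-0.056,0],"twist":[0,0,0]},{"offset":[-0.007,-0.056,0],"twist":[0,0,0]},{"offset":[-0.007,-0.056,0],"twist":[0,0,0]},{"offset":[-0.007,-0.056,0],"twist":[0,0,0]},{"offset":[-0.007,-0.056,0],"twist":[0,0,0]},{"offset":[-0.007,-0.056,0],"twist":[0,0,0]},{"offset":[-0.007,-0.056,0],"twist":[0,0,0]},{"offset":[-0.007,-0.056,0],"twist":[0,0,0]},{"offset":[-0.007,-0.056,0],"twist":[0,0,0]},{"offset":[-0.007,-0.056,0],"twist":[0,0,0]}]'
python3 -m handwheel '[{"offset":[0,0,0],"twist":[0,0,0.09]},{"offset":[0,0,0],"twist":[0,0,0.09]},{"offset":[0,0,0],"twist":[0,0,0.09]},{"offset":[0,0,0],"twist":[0,0,0]},{"offset":[0,0,0],"twist":[0,0,0]}]'
python3 - <<'E'
from h import *
im,C=wcam(); np.savez("w3.npz",m=C[0],o=C[1],r=C[2]); cv2.imwrite("pics/w3.png",im); c=camera("scene")["color"]
f=lambda x:cv2.resize(x,(160,120)); cv2.imwrite("pics/v3.png",np.vstack([im,np.hstack([f(c[150:225,210:310]),np.zeros((120,480,3),np.uint8)])]))
E
```

```text
time: 10.22
tool_pos: [0.4122, 0.2168, 0.2153]
ee_rot: [-3.138, -0.142, -0.002]
force: [1.0, -0.2, 0.5]
opening: 0.0597
grasp_force: 0.0
time: 10.85
tool_pos: [0.413, 0.2154, 0.2159]
ee_rot: [-3.135, 0.189, -0.002]
force: [0.5, -0.5, -1.3]
opening: 0.0599
grasp_force: 0.0
```

View pics/v3.png

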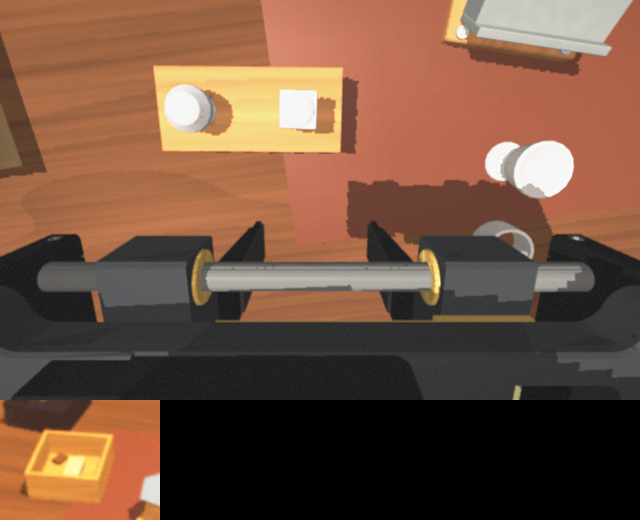

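The offcut lies in the wooden bin (small inset). The square head is at columns 279–318, rows 90–130, with the rack at (155–343, 67–152). I'll measure both with masks.

```bash
python3 - <<'E'
from h import *
w=np.load("w3.npz"); C=(w["m"],w["o"],w["r"]); im=cv2.imread("pics/w3.png"); h=cv2.cvtColor(im,cv2.COLOR_BGR2HSV)
def box(m,x0,x1,y0,y1):
    r=np.zeros(m.shape,np.uint8); r[y0:y1,x0:x1]=m[y0:y1,x0:x1]
    c=max(cv2.findContours(r,cv2.RETR_EXTERNAL,cv2.CHAIN_APPROX_NONE)[0],key=cv2.contourArea); return cv2.boxPoints(cv2.minAreaRect(c)),cv2.approxPolyDP(c,4,True)[:,0]
white=(h[...,1]<60)&(h[...,2]>190)
b,a=box(white,250,335,70,150); print("head px",b.round(1).tolist(),a.tolist())
q=np.array([onz(C,p,.092) for p in b]); print(q.round(4).tolist(),"centre",q.mean(0),"sides",np.linalg.norm(np.diff(q,axis=0),axis=1))
rk=(h[...,1]>60)&(h[...,0]>10)&(h[...,0]<26)&(h[...,2]>190)|white
b,a=box(rk,130,360,55,165); q=np.array([onz(C,p,.05) for p in b]); print("rack",b.round(1).tolist(),q.round(4).tolist(),q.mean(0),np.linalg.norm(np.diff(q,axis=0),axis=1))
for i in (0,1): d=q[i+1]-q[i]; print("dir",np.arctan2(d[1],d[0]))
E
```

```text
head px [[279.0, 89.0], [316.0, 89.0], [316.0, 129.0], [279.0, 129.0]] [[281, 89], [280, 127], [315, 128], [316, 91]]
[[0.5089, 0.2341, 0.092], [0.5052, 0.2034, 0.092], [0.4727, 0.2073, 0.092], [0.4765, 0.239, 0.092]] centre [0.49081696 0.22094938 0.092     ] sides [0.03100143 0.03274372 0.03195514]
rack [[152.10000610351562, 150.89999389648438], [153.0, 64.30000305175781], [342.20001220703125, 66.19999694824219], [341.29998779296875, 152.8000030517578]] [[0.4698, 0.3748, 0.05], [0.5496, 0.3538, 0.05], [0.5263, 0.1757, 0.05], [0.4449, 0.1847, 0.05]] [0.49764252 0.27226088 0.05      ] [0.08248689 0.17957215 0.08189156]
dir -0.2581906042553461
dir -1.700743077065258
```

```bash
python3 - <<'E'
from h import *
T=R.from_euler("Z",-.125).as_matrix()@np.diag([1.,-1,-1]); goal([.491,.2213,.0735],T)
E
```

```text
offset [ 0.0952 -0.0188  0.1787] twist [-0.001 -0.003  0.005]
```

```bash
python3 -m handwheel '[{"offset":[0.048,-0.0094,0],"twist":[0,-0.003,0.005]},{"offset":[0.0472,-0.0094,0],"twist":[0,0,0]},{"offset":[0,0,0.05],"twist":[0,0,0]},{"offset":[0,0,0.05],"twist":[0,0,0]},{"offset":[0,0,0.04],"twist":[0,0,0]},{"offset":[0,0,0.025],"twist":[0,0,0]},{"offset":[0,0,0.0137],"twist":[0,0,0]},{"offset":[0,0,0],"twist":[0,0,0]},{"offset":[0,0,0],"twist":[0,0,0]}]'
python3 - <<'E'
from h import *
T=R.from_euler("Z",-.125).as_matrix()@np.diag([1.,-1,-1]); goal([.491,.2213,.0735],T)
E
```

```text
time: 12.08
tool_pos: [0.4919, 0.2217, 0.0753]
ee_rot: [-3.133, 0.197, -0.004]
force: [0.6, -0.3, 0.1]
opening: 0.0602
grasp_force: 0.0
offset [-0.0011  0.0006  0.0022] twist [-0.003 -0.003 -0.001]
```

```bash
python3 -m handwheel '[{"offset":[0,0,0.001],"twist":[0,0,0]},{"offset":[0,0,0],"twist":[0,0,0]},{"offset":[0,0,0],"twist":[0,0,0]},{"offset":[0,0,0],"twist":[0,0,0]},{"offset":[0,0,0],"twist":[0,0,0]},{"offset":[0,0,0],"twist":[0,0,0]}]' 1
python3 -m handwheel '[{"offset":[0,0,-0.02],"twist":[0,0,0]},{"offset":[0,0,-0.04],"twist":[0,0,0]},{"offset":[0,0,-0.05],"twist":[0,0,0]},{"offset":[0,0,-0.05],"twist":[0,0,0]},{"offset":[0,0,-0.03],"twist":[0,0,0]},{"offset":[0,0,0],"twist":[0,0,0]},{"offset":[0,0,0],"twist":[0,0,0]}]'
python3 - <<'E'
from h import *
g=MOUTH+PL[:,2]*(.034+.0245+.035); print(g); goal(g,TL)
c=camera("side")["color"]; d=camera("scene")["color"]
f=lambda x:cv2.resize(x,(400,400),interpolation=cv2.INTER_CUBIC)
cv2.imwrite("pics/v4.png",np.hstack([f(c[180:340,230:390]),f(d[110:230,350:470])]))
E
```

```text
time: 12.82
tool_pos: [0.491, 0.2213, 0.0733]
ee_rot: [-3.134, 0.197, -0.001]
force: [-0.6, -1.2, 1.7]
opening: 0.032
grasp_force: 29.6
time: 13.7
tool_pos: [0.4898, 0.2208, 0.2233]
ee_rot: [-3.135, 0.197, 0.004]
force: [-0.7, 0.1, -5.3]
opening: 0.0323
grasp_force: 29.6
[ 0.53775187 -0.00650424  0.16504579]
offset [0.0952 0.2744 0.0726] twist [-0.039  0.639  0.155]
```

View pics/v4.png

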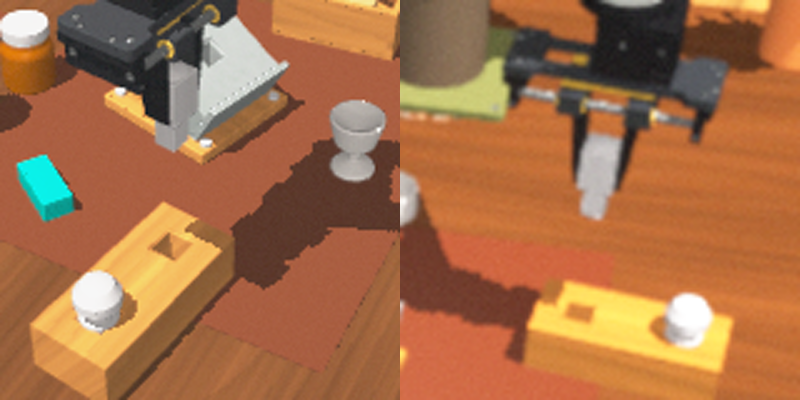

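The stake hangs straight in the fingers, the round stake is undisturbed, and the hole shows. Before inserting, I check the mouth against the dark hole's edges in the earlier wrist view.

```bash
python3 - <<'E'
from h import *
w=np.load("w2.npz"); C=(w["m"],w["o"],w["r"]); im=cv2.imread("pics/w2.png"); g=cv2.cvtColor(im,cv2.COLOR_BGR2GRAY)
print(g[164,298:342].tolist()); print(g[174,298:342].tolist()); print(g[148:186,312].tolist()); print(g[148:186,328].tolist())
for c in ((.0145,.0145),(.0145,-.0145),(-.0145,0),(.0115,.0115),(.0115,-.0115)): print(c,proj(C,MOUTH+PL@np.array([*c,0])).round(1))
for c in ((.055,.06),(.055,-.06)): print(c,proj(C,MOUTH+PL@np.array([*c,0])).round(1))
print(g[110:125,320].tolist(),g[140,255:270].tolist(),g[140,370:390].tolist())
E
```

```text
[213, 211, 209, 209, 208, 212, 211, 208, 201, 167, 140, 123, 113, 122, 123, 124, 124, 124, 124, 124, 127, 124, 125, 124, 126, 126, 127, 126, 129, 123, 122, 121, 104, 132, 178, 175, 171, 201, 208, 206, 209, 205, 205, 209]
[206, 206, 206, 206, 203, 207, 207, 205, 200, 180, 155, 133, 116, 120, 125, 127, 124, 122, 123, 125, 125, 123, 123, 123, 119, 121, 122, 121, 125, 128, 128, 122, 117, 157, 198, 199, 192, 205, 206, 206, 206, 209, 206, 206]
[211, 212, 209, 209, 209, 208, 209, 208, 207, 196, 169, 134, 125, 124, 123, 124, 123, 123, 124, 123, 122, 124, 125, 124, 125, 125, 125, 123, 117, 98, 90, 92, 108, 142, 166, 172, 166, 158]
[209, 211, 208, 211, 209, 212, 209, 212, 209, 198, 165, 145, 143, 129, 123, 123, 122, 127, 125, 125, 124, 126, 125, 124, 126, 121, 128, 153, 178, 155, 142, 141, 145, 152, 157, 164, 172, 174]
(0.0145, 0.0145) [306.8 155.5]
(0.0145, -0.0145) [334.8 155.5]
(-0.0145, 0) [320.7 183. ]
(0.0115, 0.0115) [309.7 158.4]
(0.0115, -0.0115) [331.8 158.4]
(0.055, 0.06) [261.3 115. ]
(0.055, -0.06) [380.6 115.1]
[114, 111, 110, 114, 112, 114, 115, 144, 187, 209, 210, 210, 210, 210, 210] [122, 121, 123, 120, 117, 122, 128, 164, 206, 212, 212, 212, 212, 213, 211] [209, 208, 209, 207, 207, 205, 208, 208, 209, 195, 139, 109, 112, 110, 113, 111, 110, 110, 110, 110]
```

```bash
sed -i 's/\[\.006,-\.0022/[.0035,-.002/' h.py; python3 - <<'E'
from h import *
print(MOUTH); goal(MOUTH+PL[:,2]*(.034+.0233+.07),TL)
E
```

```text
[ 0.57910835 -0.01685786  0.08179325]
offset [0.0726 0.2712 0.0363] twist [-0.039  0.64   0.155]
```

```bash
python3 -m handwheel '[{"offset":[0.0145,0.0542,0.0073],"twist":[0,0,0]},{"offset":[0.0145,0.0542,0.0073],"twist":[0,0,0]},{"offset":[0.0145,0.0542,0.0073],"twist":[0,0,0]},{"offset":[0.0145,0.0542,0.0073],"twist":[0,0,0]},{"offset":[0.0145,0.0542,0.0073],"twist":[0,0,0]},{"offset":[0,0,0],"twist":[-0.01,0.16,0.039]},{"offset":[0,0,0],"twist":[-0.01,0.16,0.039]},{"offset":[0,0,0],"twist":[-0.01,0.16,0.039]},{"offset":[0,0,0],"twist":[-0.01,0.16,0.039]},{"offset":[0,0,0],"twist":[0,0,0]},{"offset":[0,0,0],"twist":[0,0,0]},{"offset":[0,0,0],"twist":[0,0,0]}]'
python3 - <<'E'
from h import *
goal(MOUTH+PL[:,2]*(.034+.0233+.005),TL)
im,C=wcam(); np.savez("w5.npz",m=C[0],o=C[1],r=C[2]); cv2.imwrite("pics/w5.png",im)
for c in ((.055,.06),(.055,-.06),(-.055,.06),(-.055,-.06)): print(c,proj(C,MOUTH+PL@np.array([*c,0])).round(1))
E
```

```text
time: 15.3
tool_pos: [0.522, -0.0014, 0.1962]
ee_rot: [2.962, -0.374, 0.761]
force: [-0.1, 0.2, -4.6]
opening: 0.0323
grasp_force: 29.6
offset [-0.0039  0.0011  0.083 ] twist [-0.001 -0.004 -0.002]
(0.055, 0.06) [248.1 138.1]
(0.055, -0.06) [383.7 137.9]
(-0.055, 0.06) [254.2 253.1]
(-0.055, -0.06) [377.8 253. ]
```

View pics/w5.png

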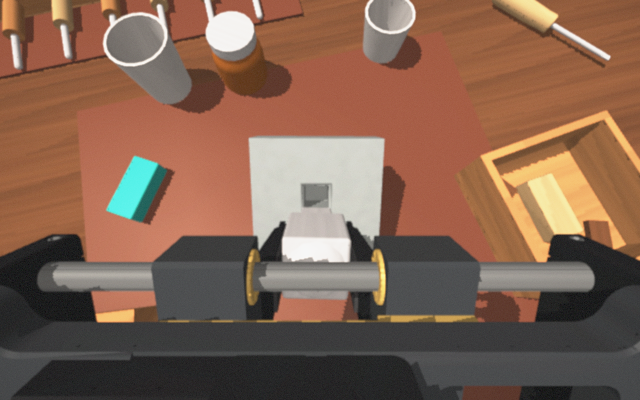

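The offcut lies flat in the bin. The hole is at columns 301–333 with its top at row 182, and the plate's high edge is at row 137, spanning columns 250–384, close to prediction. A quick sub-pixel check follows.

```bash
python3 - <<'E'
from h import *
w=np.load("w5.npz"); C=(w["m"],w["o"],w["r"]); g=cv2.cvtColor(cv2.imread("pics/w5.png"),cv2.COLOR_BGR2GRAY).astype(int)
for c in ((.0145,.0145),(.0145,-.0145),(.0115,.0115),(.0115,-.0115),(.0,.06),(0,-.06)): print(c,proj(C,MOUTH+PL@np.array([*c,0])).round(1))
print("row190",g[190,296:340].tolist()); print("col316",g[174:196,316].tolist()); print("top",g[132:142,316].tolist()); print("L",g[195,245:258].tolist(),"R",g[195,376:390].tolist())
goal(MOUTH+PL[:,2]*(.034+.0233),TL)
E
```

```text
(0.0145, 0.0145) [300.1 182.9]
(0.0145, -0.0145) [331.7 182.9]
(0.0115, 0.0115) [303.4 186.1]
(0.0115, -0.0115) [328.4 186.1]
(0.0, 0.06) [251.3 198.3]
(0, -0.06) [380.6 198.2]
row190 [213, 212, 214, 210, 190, 153, 137, 123, 104, 108, 122, 125, 124, 124, 125, 126, 126, 126, 129, 125, 125, 127, 124, 127, 126, 128, 126, 126, 128, 127, 118, 117, 151, 188, 181, 172, 191, 210, 212, 211, 211, 211, 211, 209]
col316 [211, 210, 213, 211, 212, 213, 213, 211, 198, 170, 136, 122, 125, 128, 124, 128, 125, 125, 127, 124, 127, 126]
top [117, 116, 118, 124, 142, 160, 189, 208, 214, 212]
L [133, 132, 134, 132, 130, 138, 171, 206, 212, 210, 211, 210, 211] R [206, 207, 211, 211, 193, 133, 75, 68, 66, 68, 67, 70, 66, 66]
offset [-0.0039  0.0011  0.0893] twist [-0.001 -0.004 -0.002]
```

```bash
python3 -m handwheel '[{"offset":[-0.0039,0.0011,0.02],"twist":[0,-0.004,-0.002]},{"offset":[0,0,0.03],"twist":[0,0,0]},{"offset":[0,0,0.02],"twist":[0,0,0]},{"offset":[0,0,0.013],"twist":[0,0,0]},{"offset":[0,0,0],"twist":[0,0,0]},{"offset":[0,0,0],"twist":[0,0,0]},{"offset":[0,0,0],"twist":[0,0,0]}]'
python3 - <<'E'
from h import *
goal(MOUTH+PL[:,2]*(.0233),TL); s=readout.observe(); print(PL.T@s["force"],PL.T@(s["tool_pos"]-MOUTH))
E
```

```text
time: 16.23
tool_pos: [0.5497, -0.0092, 0.1368]
ee_rot: [2.962, -0.371, 0.759]
force: [-0.4, 0.1, -5.1]
opening: 0.0321
grasp_force: 29.6
offset [0.0003 0.0003 0.0495] twist [-0.001 -0.002  0.   ]
[-2.77346241  0.01529255 -4.24367684] [-0.00029303  0.00015958  0.06287146]
```

Aligned to within 0.3 mm. Now I insert gently, 2 mm per row.

```bash
python3 -m handwheel '[{"offset":[0.0003,0.0002,0.005],"twist":[0,0,0]},{"offset":[0,0,0.003],"twist":[0,0,0]},{"offset":[0,0,0.003],"twist":[0,0,0]},{"offset":[0,0,0.003],"twist":[0,0,0]},{"offset":[0,0,0],"twist":[0,0,0]}]'
python3 - <<'E'
from h import *
s=readout.observe(); print(PL.T@s["force"],PL.T@(s["tool_pos"]-MOUTH))
E
python3 -m handwheel '[{"offset":[0,0,0.0025],"twist":[0,0,0]},{"offset":[0,0,0.0025],"twist":[0,0,0]},{"offset":[0,0,0],"twist":[0,0,0]}]'
python3 - <<'E'
from h import *
s=readout.observe(); print(PL.T@s["force"],PL.T@(s["tool_pos"]-MOUTH))
E
```

```text
time: 16.85
tool_pos: [0.5547, -0.0108, 0.126]
ee_rot: [2.963, -0.371, 0.757]
force: [1.0, -0.0, -3.8]
opening: 0.0323
grasp_force: 29.6
[-0.97240279  0.23705204 -3.83910671] [-0.00087303 -0.00012718  0.05080749]
time: 17.23
tool_pos: [0.5566, -0.0113, 0.1225]
ee_rot: [2.963, -0.371, 0.757]
force: [0.8, 0.2, -5.0]
opening: 0.0322
grasp_force: 29.6
[-1.77091588  0.35389432 -4.71956666] [-0.00084478 -0.00013896  0.04685983]
```

The tip is 10 mm in with no contact force, so I continue.

```bash
python3 -m handwheel '[{"offset":[0.001,0,0.0035],"twist":[0,0,0]},{"offset":[0,0,0.0035],"twist":[0,0,0]},{"offset":[0,0,0.0035],"twist":[0,0,0]},{"offset":[0,0,0.0035],"twist":[0,0,0]},{"offset":[0,0,0],"twist":[0,0,0]}]'
python3 - <<'E'
from h import *
s=readout.observe(); print(PL.T@s["force"],PL.T@(s["tool_pos"]-MOUTH))
E
python3 -m handwheel '[{"offset":[0,0,0.0025],"twist":[0,0,0]},{"offset":[0,0,0.0025],"twist":[0,0,0]},{"offset":[0,0,0.0025],"twist":[0,0,0]},{"offset":[0,0,0],"twist":[0,0,0]}]'
python3 - <<'E'
from h import *
s=readout.observe(); print(PL.T@s["force"],PL.T@(s["tool_pos"]-MOUTH))
E
```

```text
time: 17.85
tool_pos: [0.5622, -0.0127, 0.1127]
ee_rot: [2.963, -0.371, 0.756]
force: [-0.3, -0.4, -4.3]
opening: 0.0323
grasp_force: 29.6
[-2.20025546 -0.50409665 -3.65172448] [-0.00041132 -0.00018043  0.03545948]
time: 18.35
tool_pos: [0.5651, -0.0134, 0.1076]
ee_rot: [2.963, -0.371, 0.756]
force: [-0.3, -0.1, -4.8]
opening: 0.0323
grasp_force: 29.6
[-2.5003125  -0.20436269 -4.13535274] [-0.00027657 -0.00013999  0.02959398]
```

```bash
python3 -m handwheel '[{"offset":[0,0,0.0025],"twist":[0,0,0]},{"offset":[0,0,0.002],"twist":[0,0,0]},{"offset":[0,0,0],"twist":[0,0,0]}]'
python3 -m handwheel '[{"offset":[0,0,0.0015],"twist":[0,0,0]},{"offset":[0,0,0],"twist":[0,0,0]}]'
python3 - <<'E'
from h import *
s=readout.observe(); print(PL.T@s["force"],PL.T@(s["tool_pos"]-MOUTH))
E
```

```text
time: 18.73
tool_pos: [0.5668, -0.0138, 0.1045]
ee_rot: [2.963, -0.371, 0.757]
force: [0.0, -0.2, -4.3]
opening: 0.0323
grasp_force: 29.6
time: 18.98
tool_pos: [0.5674, -0.014, 0.1036]
ee_rot: [2.963, -0.371, 0.757]
force: [0.3, 0.2, -3.7]
opening: 0.0324
grasp_force: 29.6
[-1.56295988  0.24580614 -3.33711768] [-0.00012962 -0.00012196  0.02490732]
```

```bash
python3 -m handwheel '[{"offset":[0,0,0.0015],"twist":[0,0,0]},{"offset":[0,0,0],"twist":[0,0,0]}]'
python3 -m handwheel '[{"offset":[0,0,0.0012],"twist":[0,0,0]},{"offset":[0,0,0],"twist":[0,0,0]}]'
python3 - <<'E'
from h import *
s=readout.observe(); print(PL.T@s["force"],PL.T@(s["tool_pos"]-MOUTH))
E
```

```text
time: 19.23
tool_pos: [0.5679, -0.0141, 0.1031]
ee_rot: [2.963, -0.372, 0.757]
force: [-4.5, 0.7, 0.3]
opening: 0.0321
grasp_force: 29.6
time: 19.48
tool_pos: [0.568, -0.0141, 0.1031]
ee_rot: [2.963, -0.372, 0.755]
force: [-15.7, 2.8, 9.9]
opening: 0.0322
grasp_force: 29.6
[-9.19947797 -1.17110448 16.28636845] [ 1.70696736e-04 -5.70561158e-05  2.41310923e-02]
```

```bash
python3 -m handwheel '[{"offset":[0,0,0.001],"twist":[0,0,0]},{"offset":[0,0,0],"twist":[0,0,0]}]'
python3 - <<'E'
from h import *
s=readout.observe(); print(PL.T@s["force"],PL.T@(s["tool_pos"]-MOUTH)); goal(MOUTH,TL)
d=camera("side")["color"]; c=camera("scene")["color"]
f=lambda x:cv2.resize(x,(400,400),interpolation=cv2.INTER_CUBIC)
cv2.imwrite("pics/v6.png",np.hstack([f(d[160:240,270:350]),f(c[160:240,280:360])]))
E
```

```text
time: 19.73
tool_pos: [0.5682, -0.0141, 0.1031]
ee_rot: [2.963, -0.373, 0.754]
force: [-23.4, 3.7, 17.8]
opening: 0.032
grasp_force: 29.8
[-12.18331124  -2.23378453  26.90521501] [ 3.09211730e-04 -3.61468890e-05  2.40977509e-02]
offset [-0.0003 -0.      0.0301] twist [-0.     0.002 -0.   ]
```

View pics/v6.png

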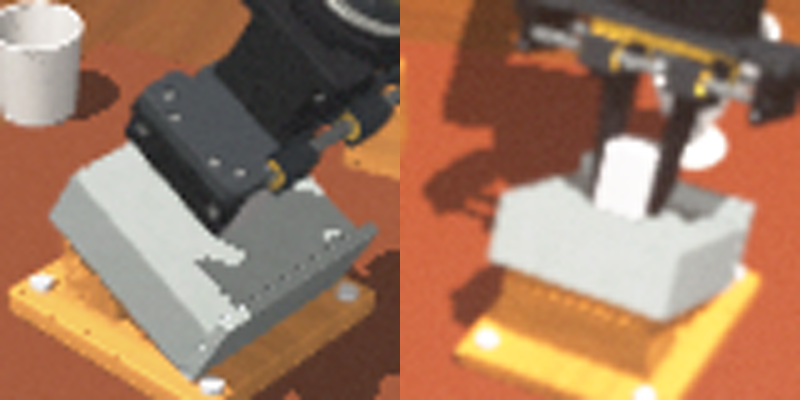

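The head sits on the plate with a firm stop, 27 N normal force and no further motion. I release and retreat along the stake's axis.

```bash
python3 -m handwheel '[{"offset":[0,0,-0.002],"twist":[0,0,0]},{"offset":[0,0,0],"twist":[0,0,0]},{"offset":[0,0,0],"twist":[0,0,0]},{"offset":[0,0,0],"twist":[0,0,0]},{"offset":[0,0,0],"twist":[0,0,0]}]' -0.4
python3 -m handwheel '[{"offset":[0,0,-0.02],"twist":[0,0,0]},{"offset":[0,0,-0.03],"twist":[0,0,0]},{"offset":[0,0,-0.05],"twist":[0,0,0]},{"offset":[0,0,-0.05],"twist":[0,0,0]},{"offset":[0,0,-0.03],"twist":[0,0,0]},{"offset":[0,0,0],"twist":[0,0,0]},{"offset":[0,0,0],"twist":[0,0,0]}]'
python3 - <<'E'
from h import *
im,C=wcam(); c=camera("scene")["color"]; d=camera("side")["color"]; A,B=cam("scene"),cam("side")
f=lambda x:cv2.resize(x,(400,300),interpolation=cv2.INTER_CUBIC)
for n,K in (("w",C),("scene",A),("side",B)): print(n,[proj(K,MOUTH+PL@np.array(q)).round(1).tolist() for q in ((0,0,.046),(.016,.016,.042),(.016,-.016,.042),(-.016,.016,.042))])
cv2.imwrite("pics/v7.png",np.vstack([np.hstack([f(im[100:250,220:420]),f(c[140:290,200:400])]),np.hstack([f(d[170:245,265:365]),f(d[130:340,180:460])])]))
E
```

```text
time: 20.45
tool_pos: [0.5681, -0.0142, 0.1024]
ee_rot: [2.963, -0.371, 0.757]
force: [-0.0, -0.2, -0.1]
opening: 0.0659
grasp_force: 0.0
time: 21.32
tool_pos: [0.5008, 0.0028, 0.2275]
ee_rot: [2.963, -0.371, 0.754]
force: [0.5, -0.4, -0.1]
opening: 0.0664
grasp_force: 0.0
w [[314.6, 195.7], [296.8, 177.3], [332.4, 177.4], [297.3, 211.4]]
scene [[327.7, 187.7], [330.0, 191.1], [320.6, 188.1], [334.0, 189.9]]
side [[320.4, 191.1], [311.6, 189.9], [319.9, 185.0], [319.7, 199.1]]
```

View pics/v7.png

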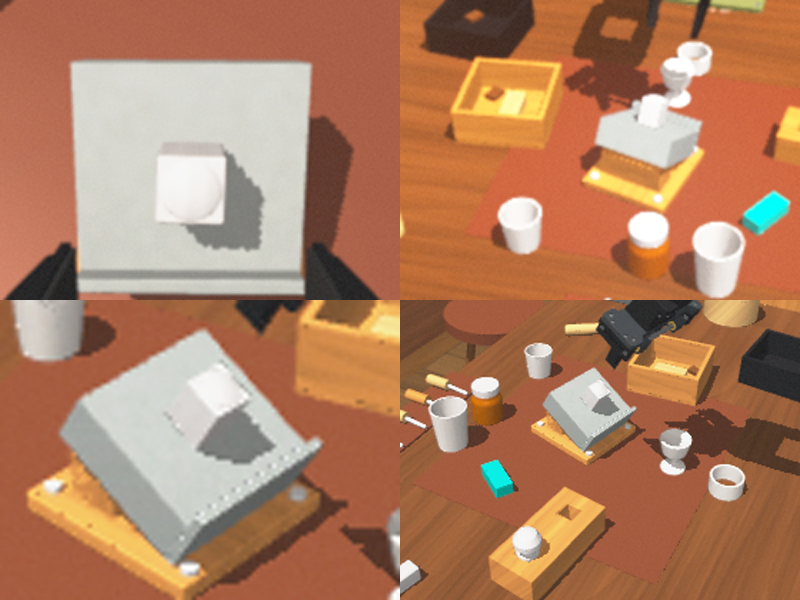

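The stake is seated: its head-top square at wrist pixels (298–332, 177–211) matches the fully-home prediction (297–332, 177–211). The offcut is in the bin, the cups, jar and round stake are upright, and the robot is clear. Handing in.

```bash
python3 -c "from cell import robot; print(robot.close_job())"
```

```text
the job is handed in; nothing more can be done
None
```

The job is handed in at about 21 s of the 64 s: the offcut is in the wooden bin, the square stake is home in the slanted socket and released, and the cups, jar and round stake are still standing in place.

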